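# Overhang a scraper blank for honing

## Robot

A 6-joint arm with a two-finger parallel gripper is mounted at the origin on the work surface. World frame = base frame: x ahead of the robot, y to its left, z up, the work surface at z = 0. Lengths are in mm, angles in rad, forces in N, time in s.
With the tool pointing down it reaches from about 350 to 775 mm from the base axis. Payload 7.3 kg.
Tool frame: the origin (TCP) lies at the centre of the arm's flange, where the gripper is bolted on; the fingertips stand 178 mm ahead of it and the grasp point (between the pads) lies 159 mm ahead of it; z points along the fingers, y is the direction in which the jaws open and shut (so a half turn about z gives the same grasp; the last joint's range is limited). The gripper opens to 92 mm and grips with 3 to 60 N. Pads are 19 mm wide; open, the fingers measure 130 mm over their backs; the gripper's body (75 mm by 190 mm) begins 47 mm behind the grasp point.
Start: joints at [-0.146, 0.342, 1.524, -0, 1.275, -0.146], TCP at [525.003, 0.022, 404.741] pointing down, gripper open.
Joint ranges: [-2.53, 2.53], [-0.77, 2.02], [0.04, 2.7], [-1, 4.14], [0.28, 2.66], [-3.11, 3.11]. Speed limits (rad/s): [2.57, 2.57, 3.14, 3.14, 3.14, 3.14].

## Interface

Orientations are given as [roll, pitch, yaw] about the fixed x, y, z axes, in that order (R = Rz(yaw) Ry(pitch) Rx(roll)).
In Python, from plant import get_obs, capture, close_job gives the robot as it stands. The module is installed in compiled form; this text tells all that it offers.
- The arm moves only by the shell command python3 -m pendant 'ROWS'. ROWS is JSON, a list of rows, each a list of 3 entries, a list of its own where there are three numbers: the shift along the tool's x, y, z in m, then the turn, a rotation vector about the tool's x, y, z in rad, then the finger opening in m, from 0 to 0.0918. In form: [[[tx, ty, tz], [wx, wy, wz], fingers], ...]. A call has 1 to 10 rows; each row is the pose to reach, as a shift and turn from the pose commanded when the call began, along the tool's axes at that moment; what a row does not reach only later rows make up. A row lasts 1/12 s, in which the tool goes at most 41.7 mm and 7.16 degrees, less where a joint would pass 70% of its speed; a pose out of reach is approached as far as the arm can. A call with a gripper value outside its range is refused whole. The fingers move at their own pace and stop on an object; the grip force is fixed at half the most. Time passes only in rows, so rows that repeat a pose let the fingers close. It gives the time, the measured TCP pose, the force and the opening at its end, in the units of the state.
- get_obs(): the state, without advancing time (a new reading comes with each control period).
- capture(name): name is "scene" or "side" or "wrist"; returns a dict with "color" (420x560x3 uint8, red, green, blue), "mtx" (3x3 intrinsics, pixels), "rvec" (rotation vector, rad) and "tvec" (3), from world to camera coordinates, as OpenCV has them. Camera axes: x right, y down, z forward; pixel columns grow to the right and rows downward; lengths in mm; the calibration is good to about 2 mm. A picture is of the moment at which its call begins. There is no depth.
- close_job(): hands the job in, once; it reports no verdict.
The state is a dict: "time": time; "joint_positions": joint angles; "dq": joint speeds; "tau": joint torques, N m; "tool_pos": TCP position; "tcp_rot": TCP orientation; "contact_force": force on the tool from outside, world axes, zero at the start; "moment": the same for the moment, N m; "grip_width": finger opening in mm.
Only numpy, scipy, OpenCV 4.12 (cv2) and the standard library are available. Lean on these libraries where they do the work, as an engineer would, in place of code of your own. Each camera call takes 0.05 s, during which the arm holds its last target. There are 200 camera calls.

## Task

Push the flat steel scraper blank along the wooden ledge, towards the hone, until about a third of its length sticks out past that end of the ledge, ready for its edge to be honed. It must stay lying flat on the ledge and straight along it: only push it with the fingers, do not pick it up or tip it, and do not disturb the other things standing about. Finish with the robot clear of everything.

Things in the scene. Friction and masses are not known exactly. Their poses are not given: they have to be found in the camera images.
- ledge: Fixed wooden riser, a low ledge: 130 mm deep (its x), 300 mm long (its y), flat top 50 mm above the table; origin at table level under its middle. Both ends (y = +150 and -150 mm) are open. A batten 10 mm thick and 14 mm high stands on it along the whole length, from x = +20 to +30 mm; the lane in front of it (x = -65 to +20 mm) is where the blank slides; the narrow strip behind it holds small parts. The board is 18 mm thick, on two dark feet set back from its ends.
- blank: The scraper blank: loose rectangular plate of bare steel, 50 mm wide (its x), 120 mm long (its y), 8 mm thick (z up), about 0.36 kg (varies), with two dark hole marks on its top; origin at the centre of its underside. It lies in the lane in front of the batten, roughly along the ledge, and tips off if pushed out by half its length.
- hone: The hone: fixed grey rectangular sharpening stone in a dark wooden base, 170 mm (x) by 75 mm (y), 28 mm high, origin at the centre of its underside; it stands on the table about 280 mm from the ledge's middle, off one end of the ledge (either one). The blank is to stick out at that end.
- jar: Bystander: amber jar with a steel lid, 60 mm across, 90 mm high, on the table off the ledge's other end; origin at the centre of its underside.
- ferrule: Bystander: brass ring 28 mm across, 20 mm high, standing on the ledge behind the batten; origin at the centre of its underside.
- centre: Bystander: steel cone 26 mm across, 26 mm high, standing on the ledge behind the batten; origin at the centre of its underside.
- bobbin: Bystander: turned wooden bobbin 54 mm across, 58 mm high, on the table on the robot's side of the ledge; origin at the centre of its underside.
- chuck: Bystander: round steel lathe chuck 70 mm across, 46 mm high with its four jaws, on the table beyond the ledge; origin at the centre of its underside.
- billet: Bystander: square wooden block 50 x 50 mm, 70 mm high, on the table beyond the ledge; origin at the centre of its underside.
- wedge: Bystander: dark wooden bar 30 x 90 mm, 22 mm high, on the table beyond the ledge; origin at the centre of its underside.

How it is judged (in metres and radians):
On the way:
1. the blank has been pushed by the fingers (contact force between the fingers and blank above 0.3 N), for 0.1 s.
At the end, for the whole second after the job is handed in: The blank rests flat in the lane of the ledge, straight along it within about 10 degrees, with 27 to 53 mm of its 120 mm length beyond the ledge's end on the hone's side (a third is 40 mm), and is still; its side stands out over the ledge's front by no more than 8 mm (((y of hone in the frame of ledge above 0 m and y of blank in the frame of ledge between 0.117 and 0.143 m) or (y of hone in the frame of ledge below 0 m and y of blank in the frame of ledge between -0.143 and -0.117 m)) and angle between the y axis of blank and the y axis of ledge, either way round below 0.17 rad and x of blank in the frame of ledge between -0.048 and 0 m and z of blank in the frame of ledge between 0.047 and 0.053 m and angle between blank's own z axis and vertical below 0.05 rad and linear speed of blank below 0.01 m/s); the robot touches nothing.
It fails at once if the blank is lifted off the ledge (z of blank in the frame of ledge above 0.057 m).
It fails at once if the blank falls from the ledge (z of blank in the frame of ledge below 0.035 m).
It fails at once if the blank is tipped (angle between blank's own z axis and vertical above 0.15 rad).
It fails at once if another thing is disturbed (moved over 15 mm) (distance of any of jar, ferrule, centre, bobbin, chuck, billet, wedge from where it was at the start of the episode above 0.015 m).
It also fails if it takes over 42 s, if anything falls off the work surface, if the arm or the gripper's body presses on something with over 40 N, if the wrist force passes 120 N, or if a joint passes its speed limit or range.

## Working session

There is one attempt and no reset: what is moved stays moved. The work goes in short steps, Python scripts to look and compute and a shell command to move; the robot and the scene stay as the last step left them, time stands still between calls to the robot, and variables do not carry over. Pictures are saved under pics/ and viewed, about 8 in all and at most 12, crops included, and the job is handed in when it is done.

```bash
mkdir -p pics
cat > h.py <<'E'
import numpy as np, cv2
from plant import get_obs, capture
def save(n,f):
    c=capture(n); cv2.imwrite('pics/'+f,c['color'][:,:,::-1]); np.savez('pics/'+f+'.npz',**c); return c
def ray(c,u,v,z):
    R=cv2.Rodrigues(np.array(c['rvec'],float))[0]; t=np.array(c['tvec'],float).ravel()
    d=R.T@np.linalg.inv(c['mtx'])@np.array([u,v,1.]); o=-R.T@t
    return o+d*(z-o[2])/d[2]
def proj(c,P):
    return cv2.projectPoints(np.array(P,float).reshape(-1,3),np.array(c['rvec'],float),np.array(c['tvec'],float),np.array(c['mtx'],float),None)[0].reshape(-1,2)
E
python3 - <<'E'
from h import *
for n in('scene','side','wrist'):
    c=save(n,n+'1.png'); R=cv2.Rodrigues(np.array(c['rvec'],float))[0]; print(n,(-R.T@np.array(c['tvec'],float).ravel()).round())
print(get_obs())
E
```

```text
scene [1118.   63.  859.]
side [153. 498. 557.]
wrist [526.  68. 385.]
{'time': 0.15, 'joint_positions': array([-1.45978097e-01,  3.42552274e-01,  1.52478034e+00,  1.11469668e-05,
        1.27537881e+00, -1.46007192e-01]), 'dq': array([-3.43789098e-05, -1.32236615e-03, -2.74836450e-03,  2.82830416e-04,
       -4.44082671e-04, -6.11859925e-04]), 'tau': array([ 7.52666965e-04, -4.31470585e+01, -2.44352603e+01,  7.18239485e-02,
        5.38185902e-02, -1.32920518e-04]), 'tool_pos': array([5.24906257e+02, 4.90501183e-02, 4.04215917e+02]), 'tcp_rot': array([-3.14048734e+00, -1.73314939e-04,  1.57082207e+00]), 'contact_force': array([-0.10330632, -0.33442816, -0.00583079]), 'moment': array([ 0.02394506,  0.02996497, -0.04508428]), 'grip_width': 91.79180586067012}
```

View pics/scene1.png

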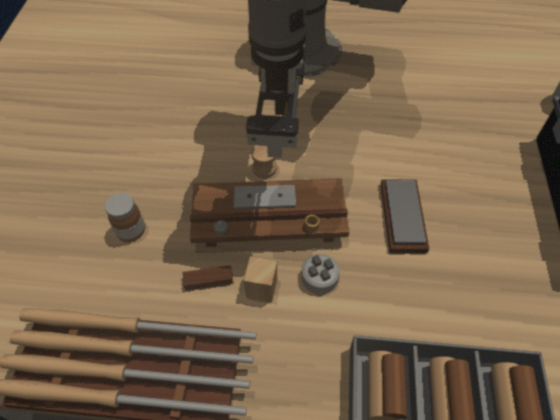

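View pics/wrist1.png

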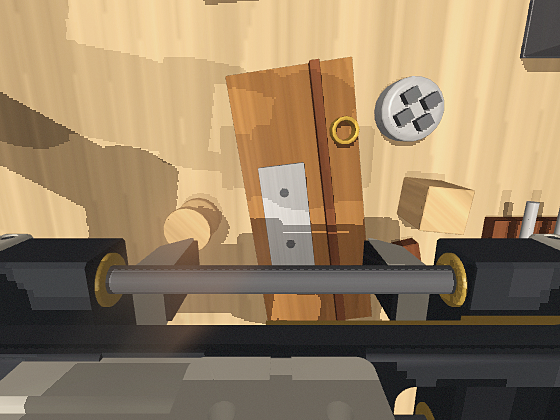

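View pics/side1.png

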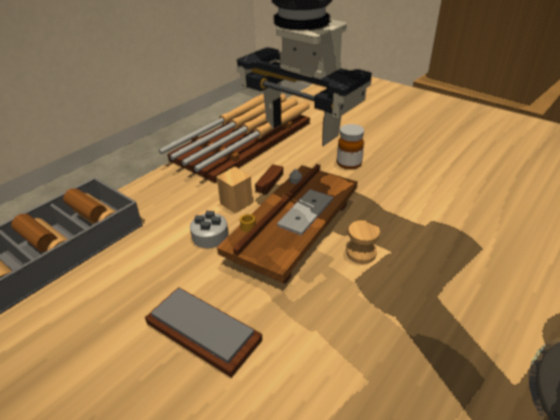

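The hone is on the +y side: right in the scene view (403,215), near in the side view. The blank is at about (265,196) in the scene view, with the bobbin at (264,160) on the robot's side. Next I measure the ledge and blank corners.

```bash
cat > m.py <<'E'
from h import *
def blank(c,roi):
    im=c['color'].astype(int); s=im.max(2)-im.min(2)
    m=((s<32)&(im.max(2)>110)).astype(np.uint8); k=np.zeros_like(m); x0,y0,x1,y1=roi; k[y0:y1,x0:x1]=1; m=cv2.morphologyEx(m*k,cv2.MORPH_CLOSE,np.ones((5,5)))
    ct=max(cv2.findContours(m,0,2)[0],key=cv2.contourArea)[:,0]
    W=np.array([ray(c,u,v,58)[:2] for u,v in ct],np.float32)
    print('blank',cv2.minAreaRect(W)); return W
E
python3 - <<'E'
from m import *
L=lambda f:dict(np.load('pics/'+f+'.npz'))
c=L('scene1.png'); blank(c,(225,175,305,215))
w=L('wrist1.png'); print('wrist ledge +y end',[ray(w,*p,50)[:2].round(1) for p in((227,76),(353,57))], 'blank +y end',[ray(w,*p,58)[:2].round(1) for p in((258,168),(304,163))])
print('batten',[ray(w,*p,64)[:2].round(1) for p in((309,61),(335,319))])
s=L('side1.png'); blank(s,(270,185,340,240))
cv2.imwrite('pics/z.png',np.hstack([cv2.resize(c['color'][165:255,180:360,::-1],None,fx=4,fy=4,interpolation=2)]))
E
```

```text
blank ((529.9427490234375, -5.359474182128906), (47.24570083618164, 76.02111053466797), 10.501579284667969)
wrist ledge +y end [array([471. , 122.1]), array([598.8, 139.8])] blank +y end [array([501.6,  29.2]), array([550.9,  34.6])]
batten [array([553.3, 133.3]), array([ 591.5, -151.6])]
blank ((526.61376953125, -6.109306335449219), (50.69126510620117, 84.51248931884766), 8.945219039916992)
```

View pics/z.png

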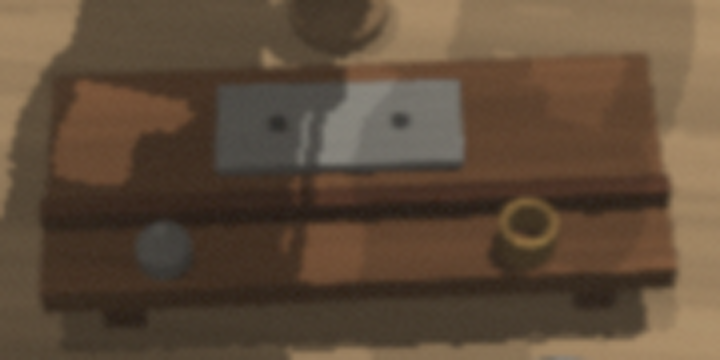

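The crop shows the blank's top corners at (217,87), (462,80), (464,163) and (217,172). The ledge's robot-side corners are at (57,75) and (653,57), and part of the blank is in shadow.

Run:
```python
from m import *
c=dict(np.load('pics/scene1.png.npz'))
f=lambda p,z:ray(c,p[0]/4+180-.4,p[1]/4+165-.4,z)[:2]
B=np.array([f(p,58) for p in((217,87),(462,80),(464,163),(217,172))])
E=np.array([f(p,50) for p in((57,75),(653,57),(674,273),(43,297))])
for n,Q in(('blank',B),('ledge',E)):
    e=Q[1]-Q[0]+Q[2]-Q[3]; yaw=np.arctan2(-e[0],e[1]); print(n,Q.round(1).tolist(),'sides',[round(float(np.linalg.norm(Q[i]-Q[i-3])),1) for i in range(4)],Q.mean(0).round(1),'yaw',np.degrees(yaw).round(2))
y=np.arctan2(-(E[1]-E[0]+E[2]-E[3])[0],(E[1]-E[0]+E[2]-E[3])[1]);R=np.array([[np.cos(y),-np.sin(y)],[np.sin(y),np.cos(y)]])
print('blank in ledge',((B-E.mean(0))@R).round(1),(B.mean(0)-E.mean(0))@R)
```

```text
blank [[517.5, -89.0], [501.9, 31.5], [552.1, 36.4], [568.4, -81.5]] sides [121.5, 50.4, 118.9, 51.5] [535.  -25.7] yaw 7.61
ledge [[511.4, -171.7], [472.3, 126.1], [600.4, 139.0], [640.8, -153.2]] sides [300.4, 128.7, 295.0, 130.7] [556.2 -14.9] yaw 7.68
blank in ledge [[-48.3 -68.2]
 [-47.6  53.3]
 [  2.8  51.4]
 [  3.2 -67.5]] [-22.45337558  -7.77826209]
```

The two views agree on the ledge end to about 4 mm, and the measured sizes match those given. In the ledge frame (yaw 7.7°) the blank is at (-22, -8), lying straight. I'll close the fingers, turn to the ledge's yaw, and come down behind the blank at ledge (-22, -102).

```bash
python3 -m pendant '[[[-0.03,0.006,0],[0,0,-0.067],0],[[-0.06,0.012,0],[0,0,-0.134],0],[[-0.09,0.018,0],[0,0,-0.134],0],[[-0.119,0.023,0.02],[0,0,-0.134],0],[[-0.119,0.023,0.05],[0,0,-0.134],0],[[-0.119,0.023,0.08],[0,0,-0.134],0],[[-0.119,0.023,0.11],[0,0,-0.134],0],[[-0.119,0.023,0.13],[0,0,-0.134],0],[[-0.119,0.023,0.14],[0,0,-0.134],0],[[-0.119,0.023,0.14],[0,0,-0.134],0]]'
python3 - <<'E'
from h import *
c=save('side','side2.png');cv2.imwrite('pics/s2.png',cv2.resize(c['color'][100:300,200:400,::-1],None,fx=3,fy=3))
o=get_obs();print(o['tool_pos'],o['tcp_rot'],o['grip_width'],o['contact_force'])
E
```

```text
time: 0.98
tool_pos: [547.4, -118.8, 262.3]
tcp_rot: [-3.137, -0.002, 1.705]
contact_force: [-0.2, -0.1, 0.6]
grip_width: 29.8
[ 548.00167035 -118.94856919  264.19780032] [-3.14007768e+00 -8.28091887e-04  1.70482256e+00] 25.51634851505042 [ 0.06419411 -0.73990847  0.5265473 ]
```

View pics/s2.png

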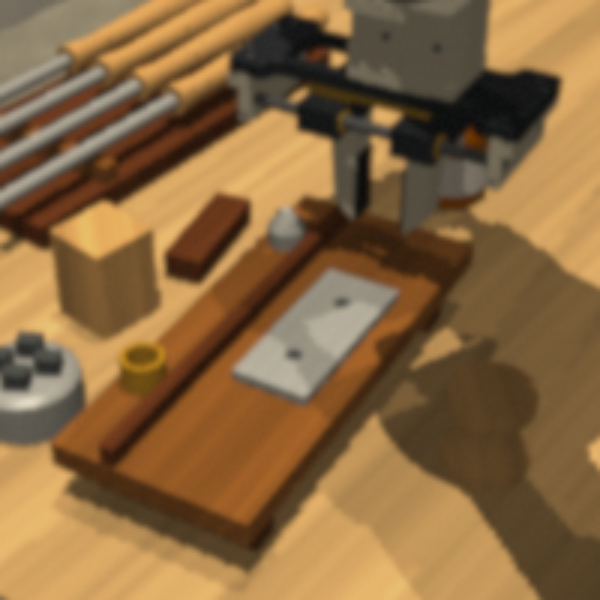

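The fingers are still closing. They stand in the lane behind the blank (fingertips at about (360,215) and (415,230) in the crop), clear of the batten. I'll let them close, then descend to about 3.5 mm above the ledge.

```bash
python3 -m pendant '[[[0,0,0],[0,0,0],0],[[0,0,0],[0,0,0],0],[[0,0,0],[0,0,0],0],[[0,0,0],[0,0,0],0],[[0,0,0.012],[0,0,0],0],[[0,0,0.02],[0,0,0],0],[[0,0,0.028],[0,0,0],0],[[0,0,0.033],[0,0,0],0],[[0,0,0.033],[0,0,0],0],[[0,0,0.033],[0,0,0],0]]'
python3 -m pendant '[[[0.004,0,0],[0,0,0],0],[[0.008,0,0],[0,0,0],0],[[0.012,0,0],[0,0,0],0],[[0.016,0,0],[0,0,0],0],[[0.019,0,0],[0,0,0],0],[[0.022,0,0],[0,0,0],0],[[0.025,0,0],[0,0,0],0],[[0.028,0,0],[0,0,0],0],[[0.031,0,0],[0,0,0],0],[[0.034,0,0],[0,0,0],0]]'
python3 - <<'E'
from h import *
c=save('side','side3.png');cv2.imwrite('pics/s3.png',cv2.resize(c['color'][100:300,200:400,::-1],None,fx=3,fy=3))
o=get_obs();print(o['tool_pos'],o['tcp_rot'],o['grip_width'],o['contact_force'])
E
```

```text
time: 1.87
tool_pos: [548.0, -119.0, 231.5]
tcp_rot: [-3.141, -0.0, 1.705]
contact_force: [-0.3, 0.1, 0.2]
grip_width: 0.2
time: 2.7
tool_pos: [543.6, -85.2, 231.9]
tcp_rot: [3.141, 0.001, 1.705]
contact_force: [0.9, -2.2, 0.9]
grip_width: 0.3
[543.44710248 -84.71621684 231.846675  ] [3.14126754e+00 3.48933614e-05 1.70490114e+00] 0.3138460431225407 [ 0.75322665 -1.62607002  1.32103838]
```

View pics/s3.png

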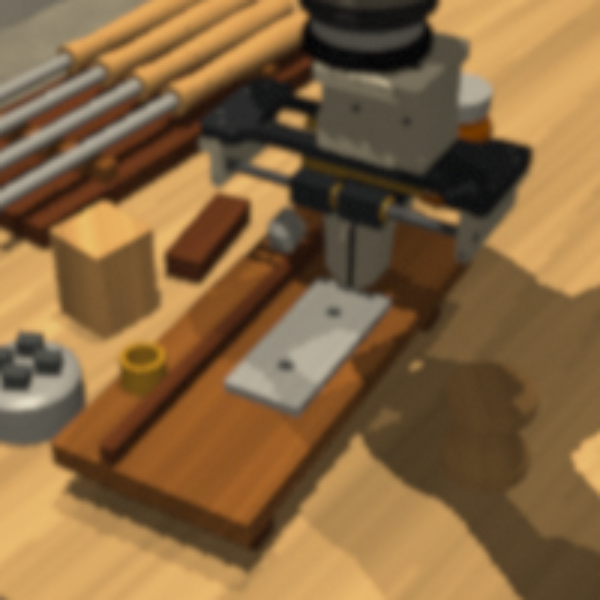

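The closed fingers are against the blank's rear edge, it has moved, and it is still straight (force about 2 N). I'll push on.

```bash
python3 -m pendant '[[[0.005,0,0],[0,0,0],0],[[0.011,0,0],[0,0,0],0],[[0.017,0,0],[0,0,0],0],[[0.023,0,0],[0,0,0],0],[[0.029,0,0],[0,0,0],0],[[0.035,0,0],[0,0,0],0],[[0.041,0,0],[0,0,0],0],[[0.047,0,0],[0,0,0],0],[[0.052,0,0],[0,0,0],0],[[0.055,0,0],[0,0,0],0]]'
python3 -m pendant '[[[0.005,0,0],[0,0,0],0],[[0.011,0,0],[0,0,0],0],[[0.017,0,0],[0,0,0],0],[[0.023,0,0],[0,0,0],0],[[0.029,0,0],[0,0,0],0],[[0.035,0,0],[0,0,0],0],[[0.041,0,0],[0,0,0],0],[[0.046,0,0],[0,0,0],0],[[0.049,0,0],[0,0,0],0],[[0.051,0,0],[0,0,0],0]]'
python3 - <<'E'
from h import *
c=save('side','side4.png');cv2.imwrite('pics/s4.png',cv2.resize(c['color'][140:300,200:400,::-1],None,fx=4,fy=3.75)[:, :800])
o=get_obs();print(o['tool_pos'],o['tcp_rot'],o['grip_width'],o['contact_force'])
E
```

```text
time: 3.58
tool_pos: [536.0, -30.0, 231.8]
tcp_rot: [3.142, -0.0, 1.705]
contact_force: [-0.0, -2.5, 2.3]
grip_width: 0.7
time: 4.42
tool_pos: [529.2, 20.3, 231.7]
tcp_rot: [-3.142, 0.0, 1.705]
contact_force: [-0.2, -2.3, 1.3]
grip_width: 0.4
[529.17357297  20.39851471 231.69778849] [-3.14146522e+00 -2.37571475e-04  1.70519956e+00] 0.6525180697100114 [ 0.54998094 -0.43729814  0.65526378]
```

View pics/s4.png

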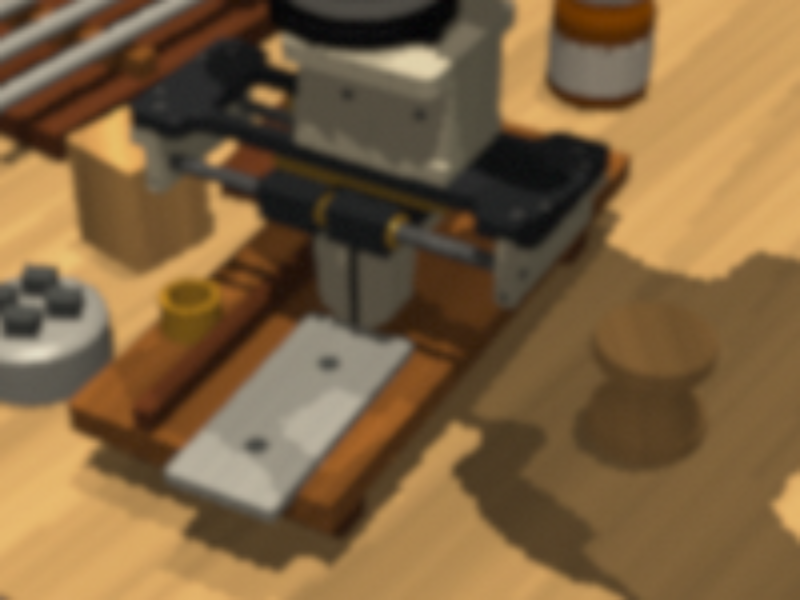

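The blank is straight, with its front top corners at (168,472) and (272,512) just past the ledge end line, which runs (73,408) to (322,513). I'll measure the overhang.

```bash
cat > o.py <<'E'
from h import *
def over(c,front,end,sx,sy,x0,y0):
    f=lambda p,z:ray(c,(p[0]+.5)/sx+x0-.5,(p[1]+.5)/sy+y0-.5,z)[:2]
    F=[f(p,58) for p in front];E=[f(p,50) for p in end]; e=(E[1]-E[0])/np.linalg.norm(E[1]-E[0]); n=np.array([-e[1],e[0]]); n*=np.sign(n[1])
    print('front',np.round(F,1).tolist(),'end',np.round(E,1).tolist(),'len',np.linalg.norm(E[1]-E[0]),'over',[(p-E[0])@n for p in F])
    ey=np.array([-np.sin(np.radians(7.68)),np.cos(np.radians(7.68))]);ex=np.array([ey[1],-ey[0]]);o=np.array([556.2,-14.9])
    print('front in ledge frame',[((p-o)@ex,(p-o)@ey) for p in F],'tool in ledge',[(get_obs()['tool_pos'][:2]-o)@a for a in(ex,ey)])
E
python3 - <<'E'
from o import *
over(dict(np.load('pics/side4.png.npz')),((168,472),(272,512)),((73,408),(322,513)),4,3.75,200,140)
E
```

```text
front [[524.6, 153.1], [477.1, 145.6]] end [[589.7, 142.5], [466.5, 128.4]] len 123.93003898938967 over [np.float64(17.981792134702143), np.float64(15.84093107000664)]
front in ledge frame [(np.float64(-8.891454394730225), np.float64(170.76638738650823)), (np.float64(-56.90568577497902), np.float64(169.60230109704696))] tool in ledge [np.float64(-22.066694882530793), np.float64(38.59370253364984)]
```

The overhang is 16–18 mm, which agrees with the tool position (38.6 + 9.5 + 120 − 150 = 18). I need about 22 mm more, pushed gently, then a small back-off.

```bash
python3 -m pendant '[[[0.003,0,0],[0,0,0],0],[[0.006,0,0],[0,0,0],0],[[0.009,0,0],[0,0,0],0],[[0.012,0,0],[0,0,0],0],[[0.015,0,0],[0,0,0],0],[[0.018,0,0],[0,0,0],0],[[0.020,0,0],[0,0,0],0],[[0.022,0,0],[0,0,0],0],[[0.022,0,0],[0,0,0],0],[[0.018,0,0],[0,0,0],0]]'
python3 -m pendant '[[[-0.01,0,0],[0,0,0],0],[[-0.02,0,0],[0,0,0],0],[[-0.02,0,-0.02],[0,0,0],0],[[-0.02,0,-0.05],[0,0,0],0],[[-0.02,0,-0.085],[0,0,0],0],[[-0.02,0,-0.12],[0,0,0],0],[[-0.04,0,-0.14],[0,0,0],0],[[-0.07,0,-0.15],[0,0,0],0],[[-0.09,0,-0.15],[0,0,0],0],[[-0.09,0,-0.15],[0,0,0],0]]'
python3 - <<'E'
from h import *
c=save('side','side5.png');cv2.imwrite('pics/s5.png',cv2.resize(c['color'][140:300,200:400,::-1],None,fx=4,fy=3.75))
c=save('scene','scene5.png');cv2.imwrite('pics/c5.png',cv2.resize(c['color'][115:295,100:340,::-1],None,fx=3.3333333,fy=3.3333333))
o=get_obs();print(o['tool_pos'],o['contact_force'])
E
```

```text
time: 5.3
tool_pos: [526.7, 38.3, 231.6]
tcp_rot: [-3.141, -0.001, 1.705]
contact_force: [-0.2, -0.8, 0.3]
grip_width: 0.5
time: 6.13
tool_pos: [539.3, -55.7, 382.7]
tcp_rot: [3.139, 0.002, 1.701]
contact_force: [-0.8, -0.5, -1.7]
grip_width: 0.6
[538.72671617 -52.9103736  381.44639199] [-0.77168167 -0.03945669  0.77525395]
```

View pics/s5.png

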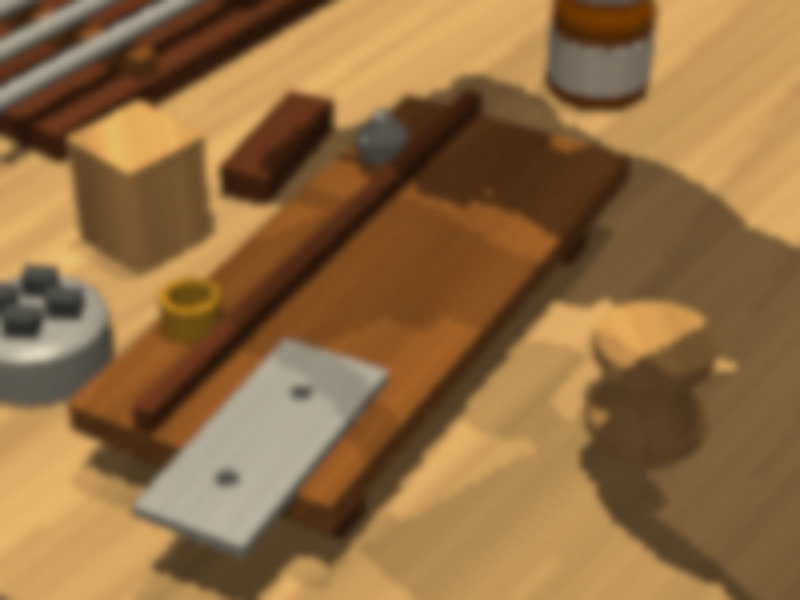

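View pics/scene5.png

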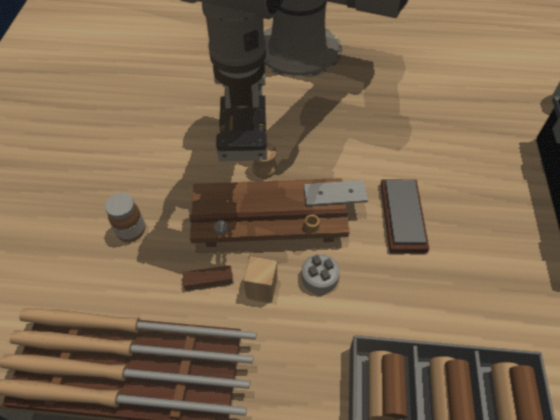

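The blank lies flat and straight, with its front top corners at (137,510) and (240,550) in the crop and its rear ones at (287,340) and (387,373). The bystanders are where they were, and the arm is up and clear. Now the final measurement.

Run:
```python
from o import *
from m import blank
over(dict(np.load('pics/side5.png.npz')),((137,510),(240,550)),((73,408),(322,513)),4,3.75,200,140)
W=blank(dict(np.load('pics/scene5.png.npz')),(295,172,375,210))
ey=np.array([-np.sin(np.radians(7.68)),np.cos(np.radians(7.68))]);ex=np.array([ey[1],-ey[0]])
c=np.array(cv2.minAreaRect(W)[0])-[556.2,-14.9];print('scene: blank in ledge',c@ex,c@ey)
a,b=[np.load(f'pics/scene{i}.png.npz')['color'].astype(int) for i in(1,5)]
d=(abs(a-b).max(2)>60)
for n,(u,v) in dict(jar=(125,215),ferrule=(312,222),centre=(221,227),chuck=(320,272),billet=(261,278),wedge=(207,277),bobbin=(264,160)).items(): print(n,d[v-15:v+15,u-15:u+15].mean().round(3))
```

```text
front [[519.1, 176.6], [473.2, 168.8]] end [[589.7, 142.5], [466.5, 128.4]] len 123.93003898938967 over [np.float64(41.911193745394776), np.float64(39.3751968095324)]
front in ledge frame [(np.float64(-11.215291389859141), np.float64(194.74804094288555)), (np.float64(-57.70743326145919), np.float64(193.1577583559761))] tool in ledge [np.float64(-22.39626305235307), np.float64(-35.334282926189005)]
blank ((512.01806640625, 111.27960205078125), (49.37618637084961, 119.52870178222656), 9.512290954589844)
scene: blank in ledge -26.922942961883027 130.95224462393628
jar 0.0
ferrule 0.0
centre 0.0
chuck 0.0
billet 0.001
wedge 0.006
bobbin 0.301
```

The overhang is 39–42 mm and the blank's centre is at y = 131 mm, in agreement across both views. The bobbin's pixel change comes from the moving shadow and the gripper; in the side view it has not moved. I'll hand in.

```bash
python3 -m pendant '[[[0,0,0],[0,0,0],0],[[0,0,0],[0,0,0],0],[[0,0,0],[0,0,0],0]]'; python3 -c "
from plant import *
print(close_job())"
```

```text
time: 6.48
tool_pos: [538.8, -50.9, 381.4]
tcp_rot: [-3.141, -0.0, 1.706]
contact_force: [0.3, 0.4, -0.3]
grip_width: 0.7
the job is handed in; nothing more can be done
None
```

I pushed the blank along the ledge with the closed fingers until about a third of it stuck out at the hone end, then raised the arm clear and handed in at about 6.5 s.

- **Overhang:** it measures 39–42 mm in the side view. The scene view puts the blank's centre at y ≈ 131 mm in the ledge frame, which means 41 mm out.
- **Alignment:** the scene view has it about 2° off the ledge direction, with its centre at x ≈ -27 mm. The side view places it further towards the front edge, by about 8 mm in the ledge frame from the scene view and about 3 mm against the ledge corners seen in that same view. All of these are within the limits.
- **Flatness:** it looks flat on the ledge; I judged this from the pictures only.
- **Other things:** the scene pictures before and after show no movement of the jar, ferrule, centre, chuck, billet or wedge. That check flagged the bobbin (30% of its pixels changed). I put this down to the gripper and its shadow, since the bobbin has not moved in the side view.
- **Forces:** readings during the push stayed at about 3.5 N or less, and the last one, with the arm clear, was about 0.6 N.

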